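# Put the battery in the cordless airbrush compressor

## Task

Get the airbrush compressor ready for work: slide its thumb latch aside so that the battery cover springs open, lower (do not drop) the shorter of the two battery packs into the bay until it lies flat on the bay's floor, then swing the cover shut and press it down until the latch snaps back over it. Leave the longer pack, the spray can and the paint jar where they are.

Things in the scene. Friction and masses are not known exactly. Their poses are not given: they have to be found in the camera images.
- compressor: Grey box-shaped compressor, fixed on the bench, yawed. Origin on the bench under the middle of its battery bay; at yaw 0 x points away from the robot, y to the left; z up. The box spans x -59 to 88, y -60 to 172 mm; flat deck 60 mm high. At y 60 to 172 is the pump end: round pump head, radius 40 mm, at (22, 118) and a gauge at (-35, 145), none higher than 86 mm.
- bay_floor (a point): Middle of the battery bay's floor, 10 mm above the bench, axes as the compressor's. The bay is a pocket open at the top (under the cover), inside 78 mm along x by 104 mm along y, rim 60 mm above the bench, walls 8 mm or thicker. The pack belongs here.
- pack: The shorter battery pack, black, symmetric: block 70 mm (its x) by 96 mm (its y) by 28 mm high, grip rib on top 44 mm along x, 16 mm thick along y, from 28 to 44 mm above the underside. 0.22 to 0.45 kg. Origin at the centre of its underside, z up. Lies on the bench; fits the bay either way round with its x along the compressor's x, 4 mm play on each side.
- long_pack: The longer battery pack, not wanted: the same but 134 mm along its y, too long for the bay. Same axes and origin. Leave it.
- cover (a joint): Angle of the black cover plate (90 mm hinge to free edge, 116 mm wide, 6 mm thick), rad: 0 shut, 2.0 open at its stop. Once released a spring throws it open in about 0.5 s and holds it there; shut, it lifts with 2 N at the edge. Latched it reads up to 0.03. Shutting it past the latch takes 4 to 9 N down near the free edge; push it round from behind (robot's side), then down.
- cover_hinge (a point): Middle of the cover's hinge axis, on the compressor at x -45, z 63 mm (the bay's side nearest the robot); the axis runs along the compressor's y. Axes as the compressor's. Shut, the cover (mid-thickness) reaches from here 90 mm along +x, its top 3 mm higher; opening, it rises and swings over towards the robot, to 25 degrees past upright, free edge then 145 mm above the bench.
- cover_edge (a point): Middle of the cover's free edge, on its outer face (the top when shut), 90 mm from the hinge; moves with the cover. In the cover's frame x points from hinge to free edge and z out of the outer face.
- latch (a joint): Travel of the thumb latch along the compressor's +y, m: 0 home (a spring of 2 N rising to 4 N pushes it there), 0.013 fully aside. The shut cover is let go at about 7 mm; move it 9 mm or more. Let go, it springs back. Its nose is bevelled on top: the cover coming down pushes it aside and it snaps over the cover's catch.
- latch_thumb (a point): Top of the latch's steel thumb piece, 87 mm above the bench; on the compressor at x 70, y 0 mm when home, just beyond the cover's free edge seen from the robot. It stands 21 mm above its 30 mm wide sliding base (base top 66 mm above the bench) and is 16 mm along x by 12 mm along y (the sliding direction). Axes as the compressor's.
- spray_can: Bystander: upright spray can, radius 26 mm, 170 mm tall; origin at its underside.
- paint_jar: Bystander: small paint jar, radius 27 mm, 60 mm tall; origin at its underside.
There are look-alikes about, which are no part of the job. Leave any blue look-alike of the pack alone.

How it is judged:
By the outcome, as a careful person would: the job done as asked, in the order asked, and still so for the second after the job is handed in, with the robot touching nothing.
It also fails if it takes over 67 s, if anything falls off the work surface, if the arm or the gripper's body presses on something with over 40 N, if the wrist force passes 120 N, or if a joint passes its speed limit or range.

## Robot

A 6-joint arm with a two-finger parallel gripper is mounted at the origin on the work surface. World frame = base frame: x ahead of the robot, y to its left, z up, the work surface at z = 0. Lengths are in m, angles in degrees, forces in N, time in s.
With the tool pointing down it reaches from about 0.4 to 0.825 m from the base axis. Payload 7 kg.
Tool frame: the origin (TCP) lies between the finger pads; the fingertips stand 14 mm ahead of it and the grasp point (between the pads) lies 5 mm behind it (r.tips_ahead is the distance from the TCP to the fingertips, in m); z points along the fingers, y is the direction in which the jaws open and shut (so a half turn about z gives the same grasp; the last joint's range is limited). The gripper opens to 88 mm and grips with 3 to 60 N. Pads are 19 mm wide; open, the fingers measure 130 mm over their backs; the gripper's body (78 mm by 193 mm) begins 47 mm behind the grasp point.
Start: joints at [-47.664, 20.546, 0.682, 0, -70.136, -16.507], TCP at [0.294, -0.608, 0.241] pointing down, gripper open.
Joint ranges: [-176.03, 176.03], [-82.01, 121.73], [-58.28, 71.71], [-173.87, 95.51], [-174.79, -0.11], [-173.66, 173.66]. Speed limits (degrees/s): [136.94, 136.94, 172.46, 180, 180, 180].

## Interface

Orientations are given as [roll, pitch, yaw] about the fixed x, y, z axes, in that order (R = Rz(yaw) Ry(pitch) Rx(roll)).
In Python, from plant import r gives the robot as it stands.
- The arm moves only by the tool apply_moves, never from a script. Its arguments are lists of equal length, an entry for each row: "slide": the shift along the tool's x, y, z as a fraction of full scale, a list of three; "turn": the turn, a rotation vector about the tool's x, y, z as a fraction of full scale, a list of three; "jaw": the closure, from 0 (fully open) to 1 (shut). In form: {"slide": [[dx, dy, dz], ...], "turn": [[wx, wy, wz], ...], "jaw": [jaw, ...]}. A call has 1 to 8 rows; each row shifts and turns the commanded pose from where the row before left it, along the tool's axes as they then stand; what a row does not reach is not made up. Full scale, the value 1, is 0.1 m for a shift and 1.5 rad for a turn. A row lasts 1/10 s, in which the tool goes at most 50 mm and 8.59 degrees, less where a joint would pass 70% of its speed; a pose out of reach is approached as far as the arm can. A call with a number of a shift or a turn outside -1 to 1 is refused whole. A call with a gripper value outside its range is refused whole. The fingers move at their own pace and stop on an object; "newtons" is the grip in N (left out, the last holds). Time passes only in rows, so rows that do not move let the fingers close. It gives the time, the measured TCP pose, the force and the opening at its end, in the units of the state.
- r.get_state(): the state, without advancing time (a new reading comes with each control period).
- r.capture(name): name is "side" or "top"; returns a dict with "pixels" (420x560x3 uint8, blue, green, red), "depth" (420x560 float32, m along the optical axis (not along the pixel's ray), 0 where there is no reading), "fx", "fy", "cx", "cy" (pixels), "rvec" (rotation vector, rad) and "tvec" (3), from world to camera coordinates, as OpenCV has them. Camera axes: x right, y down, z forward; pixel columns grow to the right and rows downward; lengths in m; the calibration is good to about 2 mm. A picture is of the moment at which its call begins.
- r.close_job(): hands the job in, once; it reports no verdict.
The state is a dict: "time_s": time; "joints": joint angles; "qd": joint speeds; "joint_torque": joint torques, N m; "tcp_pos": TCP position; "eef_rot": TCP orientation; "contact_force": force on the tool from outside, world axes, zero at the start; "moment": the same for the moment, N m; "gripper_width": finger opening in m.
Only numpy, scipy, OpenCV 4.12 (cv2) and the standard library are available. Lean on these libraries where they do the work, as an engineer would, in place of code of your own. Each camera call takes 0.05 s, during which the arm holds its last target.

## Working session

There is one attempt and no reset: what is moved stays moved. The work goes in short steps, Python scripts to look and compute and a tool call to move; the robot and the scene stay as the last step left them, time stands still between calls to the robot, and variables do not carry over. Pictures are saved under pics/ and viewed, and the job is handed in when it is done.

Besides the shell and the picture viewer there is one more tool, called after "Request:" in YAML: its name, and indented under it one key for each argument. apply_moves: Moves the arm, as the interface text tells. Shift numbers are shares of 0.1 m and turn numbers shares of 1.5 rad, none past 1 either way. Its arguments: {"type":"object","properties":{"slide":{"type":"array"},"turn":{"type":"array"},"jaw":{"type":"array"},"newtons":{"type":"number"}},"required":["slide","turn","jaw"]}

```bash
ls; mkdir -p pics
cat > h.py <<'E'
import numpy as np, cv2
from plant import r
def cap(n,fn=None):
    c=r.capture(n)
    np.savez('last_%s.npz'%n,**c)
    if fn: cv2.imwrite('pics/'+fn,np.asarray(c['pixels']))
    return c
def load(n): return dict(np.load('last_%s.npz'%n))
def pts(c):
    d=c['depth'];h,w=d.shape
    u,v=np.meshgrid(np.arange(w),np.arange(h))
    P=np.stack([(u-c['cx'])/c['fx']*d,(v-c['cy'])/c['fy']*d,d],-1)
    R=cv2.Rodrigues(np.array(c['rvec'],float))[0]
    return (P-np.array(c['tvec']).ravel())@R   # R^T (P-t)
E
python3 - <<'E'
from h import *
for n in('top','side'):
    c=cap(n,n+'0.png'); print(n,c['fx'],c['cx'],c['cy'],c['rvec'],c['tvec'])
print(r.get_state())
E
```

```text
pics
top 397.7807603907314 275.14953732105545 208.65877096558876 [ 2.18703287 -2.13993105  0.08415587] [-0.00324262  0.58761082  1.14234136]
side 387.9923378677164 281.9430536568766 217.47314867116376 [ 0.15723984 -2.87174133  1.19337821] [0.58001531 0.08039227 1.17853389]
{'time_s': 0.1, 'joints': array([-4.76653658e+01,  2.05892477e+01,  6.41158397e-01, -1.89171895e-02,
       -7.01367443e+01, -1.65064254e+01]), 'qd': array([-0.07967576, -0.03516073,  0.17594995, -0.01402608, -0.00092001,
        0.01159205]), 'joint_torque': array([-1.24104936e-03, -5.84162879e+01,  2.93751222e+01,  7.01551706e+00,
        1.01434972e-02, -5.65454934e-05]), 'tcp_pos': array([ 0.29388497, -0.60721368,  0.23970724]), 'eef_rot': array([ 1.79913609e+02, -7.05410486e-03, -1.54178227e+02]), 'contact_force': array([-0.18728156,  0.78176767,  0.63701448]), 'moment': array([0.01308343, 0.05142135, 0.03577223]), 'gripper_width': 0.08749023387066288}
```

View pics/top0.png

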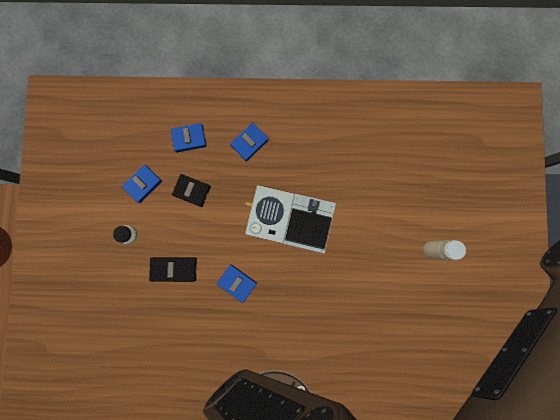

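View pics/side0.png

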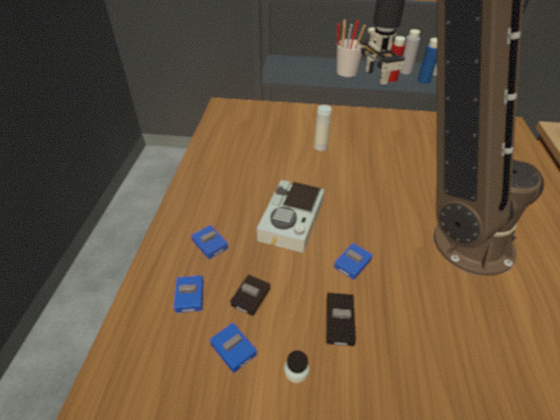

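The top view shows the compressor at about (290,218), with the black cover at (308,228) and the latch at (315,205). The short black pack is at (191,190), the long one at (173,269), the jar at (124,234) and the can at (445,250). There are four blue look-alikes. Next I'll measure.

Run:
```python
from h import *
for n in('top','side'):
    c=load(n);P=pts(c);px=c['pixels'].astype(int);hsv=cv2.cvtColor(c['pixels'],cv2.COLOR_BGR2HSV)
    ws=(P[...,0]>.25)&(P[...,0]<.95)&(abs(P[...,1])<.7)&(c['depth']>0)&(P[...,2]<.2)
    print(n,'table z',np.median(P[...,2][ws]))
    # deck: height mask and whitish
    deck=ws&(abs(P[...,2]-.06)<.01)&(hsv[...,1]<60)&(hsv[...,2]>110)
    dark=ws&(px.max(-1)<60)&(P[...,2]>.012)
    for nm,m in(('deck',deck),('dark',dark)):
        k,l,s,ce=cv2.connectedComponentsWithStats(m.astype(np.uint8))
        for i in range(1,k):
            if s[i,4]<60: continue
            q=P[l==i]; rc=cv2.minAreaRect(q[:,:2].astype(np.float32))
            print(nm,s[i],'zmed %.3f'%np.median(q[:,2]),'z95 %.3f'%np.percentile(q[:,2],97),np.round(rc[0],4),np.round(rc[1],4),round(rc[2],1))
c=load('top')
cv2.imwrite('pics/topz.png',cv2.resize(c['pixels'][170:290,100:350],None,fx=3.2,fy=3.2,interpolation=cv2.INTER_CUBIC))
c=load('side')
cv2.imwrite('pics/sidez.png',cv2.resize(c['pixels'][160:360,160:370],None,fx=3,fy=3,interpolation=cv2.INTER_CUBIC))
```

```text
top table z -0.00029389160282123933
deck [ 246  186   90   67 1739] zmed 0.059 z95 0.063 [ 0.5584 -0.0347] [0.2318 0.1472] 77.8
dark [172 174  39  33 670] zmed 0.027 z95 0.033 [0.6389 0.2625] [0.0969 0.0686] 69.3
dark [ 286  209   45   40 1287] zmed 0.066 z95 0.071 [ 0.534  -0.0855] [0.113  0.0996] 77.8
dark [114 226  17  16 225] zmed 0.059 z95 0.063 [0.5039 0.4477] [0.0431 0.0456] 0.6
dark [ 150  257   47   25 1009] zmed 0.027 z95 0.033 [0.4045 0.3056] [0.0697 0.1337] 1.3
side table z 0.00035260281623926225
deck [279 180  12  11  63] zmed 0.060 z95 0.068 [ 0.5855 -0.1335] [0.0299 0.0642] 34.2
deck [ 257  189   67   53 1148] zmed 0.060 z95 0.066 [ 0.5586 -0.0337] [0.2385 0.1481] 78.3
dark [285 187  33  23 146] zmed 0.067 z95 0.070 [ 0.5314 -0.0833] [0.1041 0.0819] 80.1
dark [232 277  37  38 609] zmed 0.028 z95 0.031 [0.6385 0.2675] [0.094  0.0655] 69.5
dark [ 327  294   28   51 1056] zmed 0.028 z95 0.031 [0.4055 0.311 ] [0.0654 0.1304] 0.9
dark [288 351  19  22 321] zmed 0.060 z95 0.063 [0.5036 0.4519] [0.0396 0.0453] 4.8
```

```bash
ls pics
```

```text
side0.png
sidez.png
top0.png
topz.png
```

View pics/topz.png

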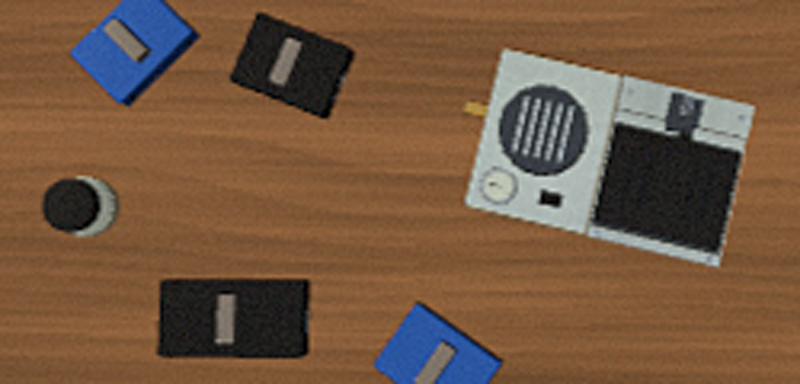

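View pics/sidez.png

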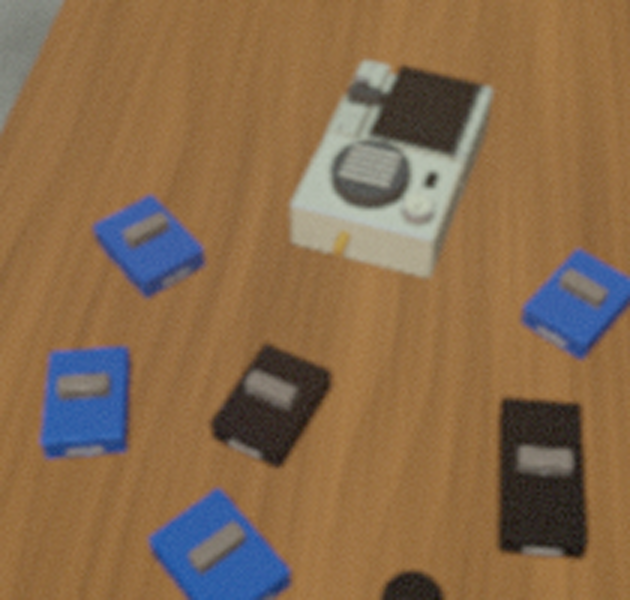

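```bash
cat >> h.py <<'E'
O=np.array([.533,-.086,0]); YAW=-12.
def Rz(a): a=np.radians(a); return np.array([[np.cos(a),-np.sin(a),0],[np.sin(a),np.cos(a),0],[0,0,1]])
def w(p): return O+Rz(YAW)@(np.array(p)/1000.)
def cf(p): return Rz(YAW).T@(np.array(p)-O)*1000
from scipy.spatial.transform import Rotation as Ro
def plan(target,yaw=None,s=None):
    s=s or r.get_state(); Rt=Ro.from_euler('xyz',s['eef_rot'],degrees=True).as_matrix()
    d=Rt.T@(np.array(target)-s['tcp_pos'])
    print('tool slide total (units .1m)',np.round(d/.1,3),'dist mm',round(np.linalg.norm(d)*1000))
    if yaw is not None:
        Rg=Ro.from_euler('xyz',[180,0,yaw],degrees=True).as_matrix()
        print('turn total /1.5',np.round(Ro.from_matrix(Rt.T@Rg).as_rotvec()/1.5,3))
def st():
    s=r.get_state(); print('t %.2f'%s['time_s'],'tcp',np.round(s['tcp_pos'],4),'comp',np.round(cf(s['tcp_pos']),1),'rot',np.round(s['eef_rot'],1),'F',np.round(s['contact_force'],1),'w',round(s['gripper_width'],4))
E
python3 - <<'E'
from h import *
c=load('top');P=pts(c);R=cv2.Rodrigues(c['rvec'])[0]
for n in('top','side'):
    c=load(n);P=pts(c);px=c['pixels'].astype(int)
    # tall part near latch
    d=(P-O)@Rz(YAW)*1000
    m=(d[...,2]>78)&(d[...,2]<100)&(abs(d[...,0]-70)<40)&(abs(d[...,1])<40)
    print(n,m.sum(),d[m].mean(0) if m.any() else'')
    # ribs of pack
    g=(P[...,2]>.037)&(P[...,2]<.055)&(np.hypot(P[...,0]-.6387,P[...,1]-.265)<.05)
    q=P[g];rc=cv2.minAreaRect(q[:,:2].astype(np.float32));print('rib',len(q),q.mean(0),rc)
    # spray can
    g=(P[...,2]>.12)&(P[...,2]<.18)&(abs(P[...,1]+.43)<.12)&(abs(P[...,0]-.5)<.2)
    if g.any(): print('can',P[g].mean(0),P[g].max(0))
st()
plan(r.get_state()['tcp_pos'],168)
E
```

```text
top 44 [65.66095411  2.58596413 83.36731405]
rib 86 [0.63911943 0.26193533 0.04289461] ((0.6395863890647888, 0.2625245749950409), (0.016331180930137634, 0.042964473366737366), 70.4250259399414)
can [ 0.47918202 -0.44877602  0.16049111] [ 0.50420738 -0.42953348  0.17467015]
side 35 [65.04995027  5.4704339  82.83331242]
rib 107 [0.64004394 0.26636552 0.04301383] ((0.640742301940918, 0.2653525173664093), (0.016679441556334496, 0.04479338973760605), 65.94709014892578)
can [ 0.48042345 -0.44084623  0.15181157] [ 0.50595218 -0.42300014  0.17251157]
t 0.10 tcp [ 0.2939 -0.6072  0.2397] comp [-125.5 -559.5  239.7] rot [ 179.9   -0.  -154.2] F [-0.2  0.8  0.6] w 0.0875
tool slide total (units .1m) [0. 0. 0.] dist mm 0
turn total /1.5 [ 0.001 -0.     0.44 ]
```

Request:
apply_moves:
  slide:
    - [0,0,0]
    - [0,0,0]
    - [0,0,0]
    - [0,0,0]
    - [0,0,0]
  turn:
    - [0,0,0.09]
    - [0,0,0.09]
    - [0,0,0.09]
    - [0,0,0.09]
    - [0,0,0.08]
  jaw: [1,1,1,1,1]
  newtons: 20

```text
time_s: 0.6
tcp_pos: [0.2939, -0.6073, 0.24]
eef_rot: [180.0, -0.0, 167.7]
contact_force: [0.0, -0.4, -0.7]
gripper_width: 0.0531
```

Run:
```python
from h import *
st(); plan(w([72,-40,140]),168)
```

```text
t 0.60 tcp [ 0.2939 -0.6073  0.24  ] comp [-125.5 -559.6  240. ] rot [180.   -0.  167.7] F [ 0.  -0.4 -0.7] w 0.0531
tool slide total (units .1m) [-1.948  5.206  1.002] dist mm 565
turn total /1.5 [ 0.001 -0.    -0.004]
```

Request:
apply_moves:
  slide:
    - [-0.15,0.4,0]
    - [-0.15,0.4,0]
    - [-0.15,0.4,0]
    - [-0.15,0.4,0]
    - [-0.15,0.4,0]
    - [-0.15,0.4,0]
    - [-0.15,0.4,0]
    - [-0.15,0.4,0]
  turn:
    - [0,0,0]
    - [0,0,0]
    - [0,0,0]
    - [0,0,0]
    - [0,0,0]
    - [0,0,0]
    - [0,0,0]
    - [0,0,0]
  jaw: [1,1,1,1,1,1,1,1]

```text
time_s: 1.4
tcp_pos: [0.4784, -0.3178, 0.2404]
eef_rot: [180.0, -0.0, 168.0]
contact_force: [2.1, -0.5, -0.1]
gripper_width: 0.0001
```

Request:
apply_moves:
  slide:
    - [-0.15,0.4,0.15]
    - [-0.15,0.4,0.15]
    - [-0.15,0.4,0.2]
    - [-0.15,0.4,0.2]
    - [-0.15,0.4,0.2]
    - [0,0,0]
    - [0,0,0]
  turn:
    - [0,0,0]
    - [0,0,0]
    - [0,0,0]
    - [0,0,0]
    - [0,0,0]
    - [0,0,0]
    - [0,0,0]
  jaw: [1,1,1,1,1,1,1]

```text
time_s: 2.1
tcp_pos: [0.5926, -0.1384, 0.1494]
eef_rot: [-180.0, -0.1, 168.1]
contact_force: [0.4, -0.7, -0.5]
gripper_width: 0.0005
```

Run:
```python
from h import *
st(); plan(w([72,-40,88]),168)
c=cap('side','s1.png');cv2.imwrite('pics/s1z.png',cv2.resize(c['pixels'][110:280,200:400],None,fx=3.5,fy=3.5,interpolation=cv2.INTER_CUBIC))
```

```text
t 2.10 tcp [ 0.5926 -0.1384  0.1494] comp [ 69.2 -38.8 149.4] rot [-1.800e+02 -1.000e-01  1.681e+02] F [ 0.4 -0.7 -0.5] w 0.0005
tool slide total (units .1m) [-0.029 -0.011  0.614] dist mm 61
turn total /1.5 [-0.    -0.002  0.002]
```

View pics/s1z.png

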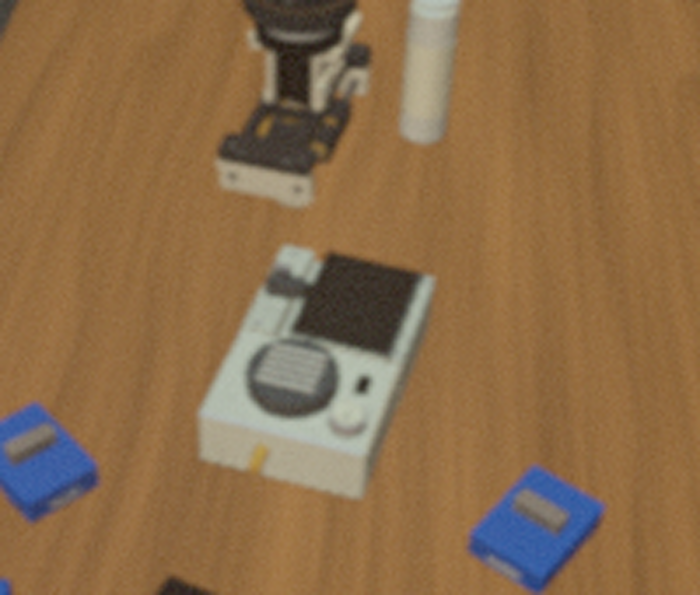

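The zoomed side view shows the gripper at (290,150), beyond and above the latch at (285,280). I'll check where the TCP and fingertips project.

Run:
```python
from h import *
c=load('side');P=pts(c)
def proj(p): return cv2.projectPoints(np.array([p],float),c['rvec'],c['tvec'],np.array([[c['fx'],0,c['cx']],[0,c['fy'],c['cy']],[0,0,1.]]),None)[0].ravel()
t=r.get_state()['tcp_pos']
for p in (t,t-[0,0,.014],t+[0,0,.052],w([70,0,87])): 
    u=proj(p);print(u,(u-[200,110])*3.5)
d=(P-O)@Rz(YAW)*1000
m=(abs(d[...,0]-70)<120)&(abs(d[...,1]+39)<120)&(d[...,2]>95)&(d[...,2]<400)
q=d[m]
for a in range(100,330,15):
    k=(q[:,2]>=a)&(q[:,2]<a+15)
    if k.any(): print(a,k.sum(),q[k].min(0).round(),q[k].max(0).round())
```

```text
[284.21294447 162.11830582] [294.74530566 182.41407039]
[284.13626576 165.72360911] [294.47693015 195.03263188]
[284.50907159 148.19491106] [295.78175056 133.68218872]
[279.86083945 185.42293512] [279.51293807 263.98027293]
130 10 [ 60. -28. 137.] [ 81. -19. 144.]
190 32 [  31. -122.  200.] [106.  51. 205.]
205 188 [  31. -124.  205.] [110.  53. 220.]
220 270 [  31. -132.  220.] [109.  59. 235.]
235 472 [  31. -133.  235.] [109.  61. 250.]
250 93 [ 44. -88. 250.] [ 93. -20. 265.]
265 84 [ 44. -50. 265.] [ 91. -16. 280.]
280 61 [ 31. -84. 280.] [103. -18. 295.]
295 126 [ 30. -89. 295.] [107.   1. 310.]
310 79 [ 35. -42. 310.] [105.   1. 319.]
325 130 [ 24. -43. 326.] [108.  10. 340.]
```

Request:
apply_moves:
  slide:
    - [-0.03,0,0.2]
    - [0,0,0.2]
    - [0,0,0.15]
    - [0,0,0.06]
    - [0,0.05,0]
    - [0,0.05,0]
    - [0,0,0]
  turn:
    - [0,0,0]
    - [0,0,0]
    - [0,0,0]
    - [0,0,0]
    - [0,0,0]
    - [0,0,0]
    - [0,0,0]
  jaw: [1,1,1,1,1,1,1]

```text
time_s: 2.85
tcp_pos: [0.5986, -0.1298, 0.0908]
eef_rot: [180.0, 0.1, 168.0]
contact_force: [-0.1, 0.7, -0.0]
gripper_width: 0.0005
```

Request:
apply_moves:
  slide:
    - [0,0.03,0]
    - [0,0.03,0]
    - [0,0.03,0]
    - [0,0,0]
  turn:
    - [0,0,0]
    - [0,0,0]
    - [0,0,0]
    - [0,0,0]
  jaw: [1,1,1,1]

```text
time_s: 3.25
tcp_pos: [0.5999, -0.1212, 0.0898]
eef_rot: [-180.0, 0.0, 168.0]
contact_force: [0.0, -1.5, 1.5]
gripper_width: 0.0008
```

Run:
```python
from h import *
st()
c=cap('side','s2.png');cv2.imwrite('pics/s2z.png',cv2.resize(c['pixels'][110:280,200:400],None,fx=3.5,fy=3.5,interpolation=cv2.INTER_CUBIC))
```

```text
t 3.25 tcp [ 0.5999 -0.1212  0.0898] comp [ 72.7 -20.6  89.8] rot [-180.    0.  168.] F [ 0.  -1.5  1.5] w 0.0008
```

View pics/s2z.png

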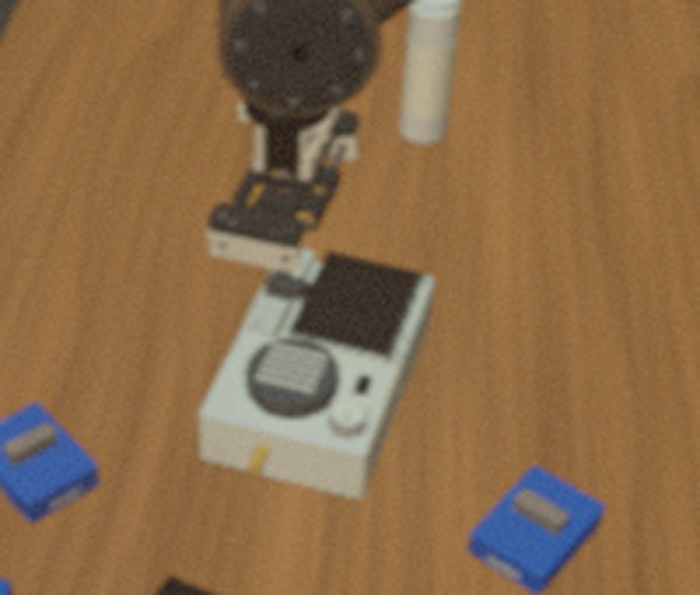

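Request:
apply_moves:
  slide:
    - [0,0.03,0]
    - [0,0.03,0]
    - [0,0,0]
  turn:
    - [0,0,0]
    - [0,0,0]
    - [0,0,0]
  jaw: [1,1,1]

```text
time_s: 3.6
tcp_pos: [0.6011, -0.1154, 0.0897]
eef_rot: [-180.0, 0.0, 168.0]
contact_force: [-0.6, -3.6, 1.5]
gripper_width: 0.0005
```

Request:
apply_moves:
  slide:
    - [0,0.03,0]
    - [0,0.02,0]
    - [0,0,0]
  turn:
    - [0,0,0]
    - [0,0,0]
    - [0,0,0]
  jaw: [1,1,1]

```text
time_s: 3.9
tcp_pos: [0.6021, -0.1106, 0.0897]
eef_rot: [-180.0, 0.0, 168.0]
contact_force: [-0.1, -4.1, 1.4]
gripper_width: 0.0008
```

Run:
```python
from h import *
st()
c=cap('side','s3.png');cv2.imwrite('pics/s3z.png',cv2.resize(c['pixels'][110:280,200:400],None,fx=3.5,fy=3.5,interpolation=cv2.INTER_CUBIC))
```

```text
t 3.90 tcp [ 0.6021 -0.1106  0.0897] comp [72.7 -9.6 89.7] rot [-180.    0.  168.] F [-0.1 -4.1  1.4] w 0.0008
```

View pics/s3z.png

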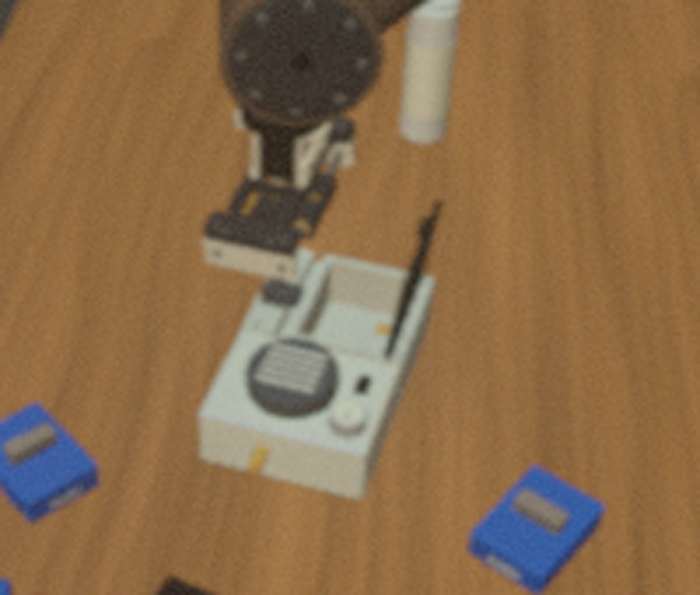

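The cover is open: in the zoomed view the plate stands upright from (390,350) to (435,205), and the bay is empty. I'll back off and go to the pack.

Request:
apply_moves:
  slide:
    - [0,-0.15,0]
    - [0,-0.05,-0.2]
    - [0,0,-0.4]
    - [0,0,-0.4]
    - [0,0,-0.1]
    - [0,0,0]
  turn:
    - [0,0,0]
    - [0,0,0]
    - [0,0,0]
    - [0,0,0]
    - [0,0,0]
    - [0,0,0]
  jaw: [1,1,1,1,0.5,0.5]

```text
time_s: 4.55
tcp_pos: [0.5986, -0.1305, 0.2015]
eef_rot: [179.9, 0.2, 168.0]
contact_force: [-0.6, 0.2, -1.0]
gripper_width: 0.0114
```

Run:
```python
from h import *
st(); plan([.6395,.264,.2],159.6)
c=cap('top','t4.png');cap('side')
for n in('top','side'):
    c=load(n);P=pts(c);px=c['pixels'].astype(int);d=(P-O)@Rz(YAW)*1000
    m=(d[...,2]<25)&(d[...,2]>2)&(abs(d[...,0])<45)&(abs(d[...,1])<58)&(c['depth']>0)
    q=d[m].astype(np.float32); print(n,len(q),np.median(q[:,2]),q.min(0),q.max(0),cv2.minAreaRect(q[:,:2]))
    dk=(abs(d[...,2]-60)<4)&(abs(d[...,0]-15)<110)&(abs(d[...,1]-56)<140)
    q=d[dk].astype(np.float32);print(cv2.minAreaRect(q[:,:2]))
```

```text
t 4.55 tcp [ 0.5986 -0.1305  0.2015] comp [ 73.4 -29.9 201.5] rot [179.9   0.2 168. ] F [-0.6  0.2 -1. ] w 0.0114
tool slide total (units .1m) [0.42  3.944 0.02 ] dist mm 397
turn total /1.5 [0.001 0.002 0.098]Traceback (most recent call last):
  File "<stdin>", line 7, in <module>
cv2.error: OpenCV(4.12.0) /io/opencv/modules/imgproc/src/convhull.cpp:143: error: (-215:Assertion failed) total >= 0 && (depth == CV_32F || depth == CV_32S) in function 'convexHull'
```

Request:
apply_moves:
  slide:
    - [0.04,0.4,0]
    - [0.04,0.4,0]
    - [0.04,0.4,0]
    - [0.04,0.4,0]
    - [0.04,0.4,0]
    - [0.05,0.4,0]
    - [0.05,0.4,0]
    - [0.05,0.4,0]
  turn:
    - [0,0,0]
    - [0,0,0]
    - [0,0,0]
    - [0,0,0]
    - [0,0,0]
    - [0,0,0]
    - [0,0,0]
    - [0,0,0]
  jaw: [0.5,0.5,0.5,0.5,0.5,0.5,0.5,0.5]

```text
time_s: 5.45
tcp_pos: [0.629, 0.1913, 0.1971]
eef_rot: [-179.9, -0.2, 168.0]
contact_force: [0.3, -0.4, 0.2]
gripper_width: 0.0437
```

Request:
apply_moves:
  slide:
    - [0.05,0.4,0]
    - [0.02,0.34,0]
    - [0,0,0]
    - [0,0,0]
    - [0,0,0]
  turn:
    - [0,0,0]
    - [0,0,0]
    - [0,0,0.05]
    - [0,0,0.048]
    - [0,0,0]
  jaw: [0.5,0.5,0.5,0.5,0.5]

```text
time_s: 5.95
tcp_pos: [0.6376, 0.2638, 0.1968]
eef_rot: [-179.8, -0.1, 159.6]
contact_force: [0.2, -0.3, 0.7]
gripper_width: 0.0441
```

Run:
```python
from h import *
st(); plan([.6395,.264,.1],159.6)
cap('top','t5.png');cap('side','s5.png')
for n in('top','side'):
    c=load(n);P=pts(c);px=c['pixels'].astype(int);d=(P-O)@Rz(YAW)*1000
    m=(d[...,2]<25)&(d[...,2]>2)&(abs(d[...,0])<45)&(abs(d[...,1])<58)&(c['depth']>0)
    q=d[m].astype(np.float32); print(n,len(q))
    if len(q):print(np.median(q[:,2]),q.min(0),q.max(0),cv2.minAreaRect(q[:,:2]))
    dk=(abs(d[...,2]-60)<4)&(abs(d[...,0]-15)<110)&(abs(d[...,1]-56)<140)
    q=d[dk].astype(np.float32);print(cv2.minAreaRect(q[:,:2]))
c=load('side');cv2.imwrite('pics/s5z.png',cv2.resize(c['pixels'][110:330,180:400],None,fx=2.7,fy=2.7,interpolation=cv2.INTER_CUBIC))
c=load('top');cv2.imwrite('pics/t5z.png',cv2.resize(c['pixels'][150:290,120:370],None,fx=3.2,fy=3.2,interpolation=cv2.INTER_CUBIC))
```

```text
t 5.95 tcp [0.6376 0.2638 0.1968] comp [ 29.6 363.9 196.8] rot [-1.798e+02 -1.000e-01  1.596e+02] F [ 0.2 -0.3  0.7] w 0.0441
tool slide total (units .1m) [-0.02   0.011  0.968] dist mm 97
turn total /1.5 [-0.002 -0.002 -0.001]
top 929Traceback (most recent call last):
  File "<stdin>", line 8, in <module>
cv2.error: OpenCV(4.12.0) /io/opencv/modules/imgproc/src/convhull.cpp:143: error: (-215:Assertion failed) total >= 0 && (depth == CV_32F || depth == CV_32S) in function 'convexHull'
```

Run:
```python
from h import *
mr=lambda q:[np.round(x,1) for x in cv2.minAreaRect(np.ascontiguousarray(q[:,:2],dtype=np.float32))]
for n in('top','side'):
    c=load(n);P=pts(c);d=(P-O)@Rz(YAW)*1000
    m=(d[...,2]<16)&(d[...,2]>2)&(abs(d[...,0])<45)&(abs(d[...,1])<58)&(c['depth']>0)
    q=d[m]; print(n,len(q))
    if len(q):print(np.median(q[:,2]),q.min(0),q.max(0),mr(q))
    dk=(abs(d[...,2]-60)<4)&(abs(d[...,0]-15)<110)&(abs(d[...,1]-56)<140)
    print('deck',mr(d[dk]))
c=load('side');cv2.imwrite('pics/s5z.png',cv2.resize(c['pixels'][110:330,180:400],None,fx=2.7,fy=2.7,interpolation=cv2.INTER_CUBIC))
c=load('top');cv2.imwrite('pics/t5z.png',cv2.resize(c['pixels'][150:290,120:370],None,fx=3.2,fy=3.2,interpolation=cv2.INTER_CUBIC))
```

```text
top 911
9.381321328158538 [-38.05023601 -53.11912829   2.6052785 ] [38.74686078 51.00187263 15.85199148] [array([ 0.4, -1.1]), array([104.1,  76.8]), np.float64(90.0)]
deck [array([14.3, 55. ]), array([147.2, 232.1]), np.float64(0.3)]
side 5
10.928603423845196 [31.05674149 -2.28102717  8.60787905] [38.15887737  2.40489231 15.33757018] [array([34.7, -1. ]), array([4.2, 5.9]), np.float64(54.7)]
deck [array([10.6, 90.3]), array([134. , 182.6]), np.float64(7.1)]
```

View pics/s5z.png

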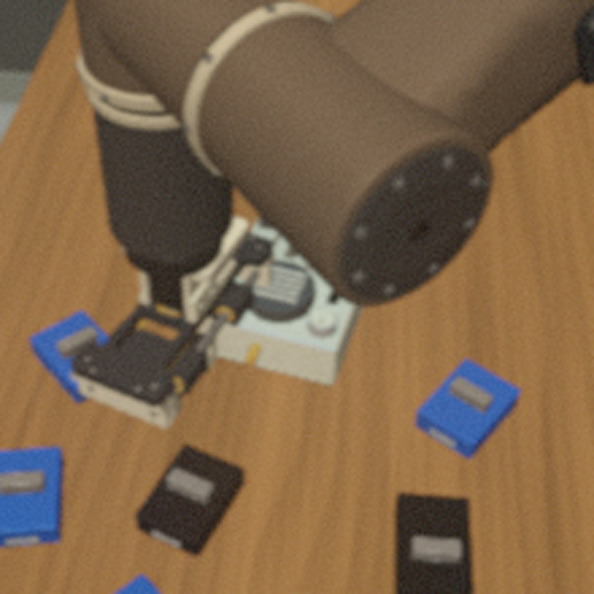

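View pics/t5z.png

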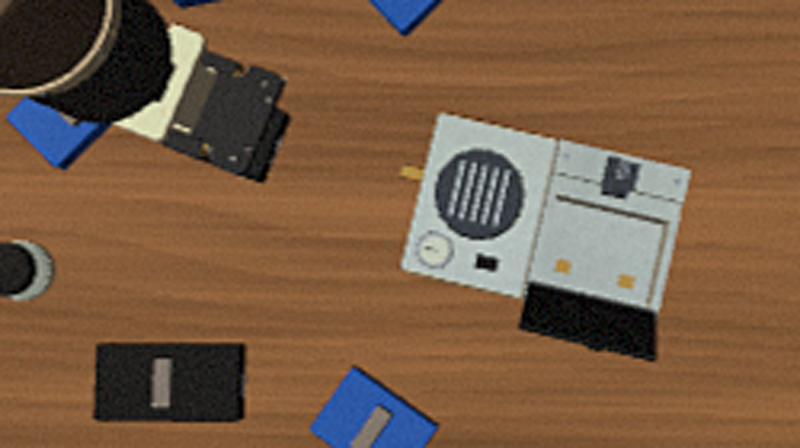

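Request:
apply_moves:
  slide:
    - [-0.02,0,0.4]
    - [0,0,0.4]
    - [0,0,0.3]
    - [0,0,0.2]
    - [0,0,0.1]
    - [0,0,0.1]
    - [0,0,0]
  turn:
    - [0,0,0]
    - [0,0,0]
    - [0,0,0]
    - [0,0,0]
    - [0,0,0]
    - [0,0,0]
    - [0,0,0]
  jaw: [0.5,0.5,0.5,0.5,0.5,0.5,0.5]

```text
time_s: 6.75
tcp_pos: [0.6401, 0.2628, 0.0486]
eef_rot: [-179.9, -0.0, 159.6]
contact_force: [-0.3, 0.1, 0.7]
gripper_width: 0.0439
```

Run:
```python
from h import *
st(); plan([.6395,.264,.045],159.6)
```

```text
t 6.75 tcp [0.6401 0.2628 0.0486] comp [ 32.3 363.4  48.6] rot [-179.9   -0.   159.6] F [-0.3  0.1  0.7] w 0.0439
tool slide total (units .1m) [0.01  0.009 0.036] dist mm 4
turn total /1.5 [-0.001 -0.001  0.   ]
```

Request:
apply_moves:
  slide:
    - [0,0,0.03]
    - [0,0,0]
    - [0,0,0]
    - [0,0,0]
    - [0,0,0]
    - [0,0,0]
  turn:
    - [0,0,0]
    - [0,0,0]
    - [0,0,0]
    - [0,0,0]
    - [0,0,0]
    - [0,0,0]
  jaw: [0.5,0.5,0.9,0.95,1,1]
  newtons: 25

```text
time_s: 7.35
tcp_pos: [0.6405, 0.2633, 0.0468]
eef_rot: [180.0, 0.0, 159.6]
contact_force: [1.0, 0.4, -0.2]
gripper_width: 0.0171
```

Request:
apply_moves:
  slide:
    - [0,0,0]
    - [0,0,0]
    - [0,0,-0.1]
    - [0,0,-0.2]
    - [0,0,-0.2]
    - [0,0,0]
  turn:
    - [0,0,0]
    - [0,0,0]
    - [0,0,0]
    - [0,0,0]
    - [0,0,0]
    - [0,0,0]
  jaw: [1,1,1,1,1,1]

```text
time_s: 7.95
tcp_pos: [0.6418, 0.264, 0.0996]
eef_rot: [179.8, 0.2, 159.6]
contact_force: [1.2, -0.1, -3.5]
gripper_width: 0.0157
```

Run:
```python
from h import *
st()
c=cap('side');cv2.imwrite('pics/s6z.png',cv2.resize(c['pixels'][160:380,180:400],None,fx=2.7,fy=2.7,interpolation=cv2.INTER_CUBIC))
```

```text
t 7.95 tcp [0.6418 0.264  0.0996] comp [ 33.6 365.   99.6] rot [179.8   0.2 159.6] F [ 1.2 -0.1 -3.5] w 0.0157
```

View pics/s6z.png

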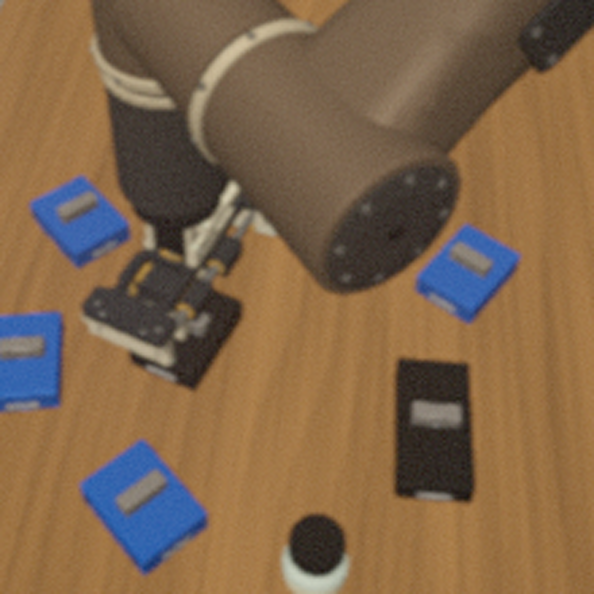

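Pack gripped and lifted (width 15.7 mm, about 3.5 N of load). In the side view it hangs under the gripper at (190,340). Next I'll raise it, rotate it and carry it over the bay.

Request:
apply_moves:
  slide:
    - [0,0,-0.3]
    - [0,0,-0.3]
    - [0,0,-0.3]
    - [0,0,0]
    - [0,0,0]
    - [0,0,0]
  turn:
    - [0,0,0]
    - [0,0,0]
    - [0,0,-0.04]
    - [0,0,-0.04]
    - [0,0,-0.018]
    - [0,0,0]
  jaw: [1,1,1,1,1,1]

```text
time_s: 8.6
tcp_pos: [0.6393, 0.2627, 0.1845]
eef_rot: [-179.9, -0.2, 168.0]
contact_force: [0.5, -0.1, -4.0]
gripper_width: 0.0157
```

Run:
```python
from h import *
st(); plan(w([1,-.5,185]),168)
```

```text
t 8.60 tcp [0.6393 0.2627 0.1845] comp [ 31.5 363.2 184.5] rot [-179.9   -0.2  168. ] F [ 0.5 -0.1 -4. ] w 0.0157
tool slide total (units .1m) [ 3.040e-01 -3.637e+00  3.000e-03] dist mm 365
turn total /1.5 [-0.001 -0.002 -0.   ]
```

Request:
apply_moves:
  slide:
    - [0.02,-0.2,0]
    - [0.03,-0.3,0]
    - [0.03,-0.3,0]
    - [0.03,-0.35,0]
    - [0.03,-0.35,0]
    - [0.03,-0.35,0]
    - [0.03,-0.35,0]
    - [0.03,-0.35,0]
  turn:
    - [0,0,0]
    - [0,0,0]
    - [0,0,0]
    - [0,0,0]
    - [0,0,0]
    - [0,0,0]
    - [0,0,0]
    - [0,0,0]
  jaw: [1,1,1,1,1,1,1,1]

```text
time_s: 9.4
tcp_pos: [0.5635, 0.0171, 0.1851]
eef_rot: [-179.9, -0.1, 167.9]
contact_force: [0.3, -0.3, -4.0]
gripper_width: 0.0157
```

Request:
apply_moves:
  slide:
    - [0.03,-0.35,0]
    - [0.03,-0.35,0]
    - [0.015,-0.25,0]
    - [0,-0.14,0]
    - [0,0,0]
    - [0,0,0]
    - [0,0,0]
  turn:
    - [0,0,0]
    - [0,0,0]
    - [0,0,0]
    - [0,0,0]
    - [0,0,0]
    - [0,0,0]
    - [0,0,0]
  jaw: [1,1,1,1,1,1,1]

```text
time_s: 10.1
tcp_pos: [0.5352, -0.0858, 0.1862]
eef_rot: [-180.0, -0.0, 168.0]
contact_force: [0.3, -0.0, -4.5]
gripper_width: 0.016
```

Run:
```python
from h import *
st(); plan(w([1,-.5,125]),168)
c=cap('side');cap('top','t7.png')
P=pts(c);d=(P-O)@Rz(YAW)*1000;px=c['pixels']
m=(d[...,2]>134)&(d[...,2]<185)&(abs(d[...,0])<80)&(abs(d[...,1])<80)
cv2.imwrite('pics/s7z.png',cv2.resize(c['pixels'][80:280,200:400],None,fx=3,fy=3,interpolation=cv2.INTER_CUBIC))
```

```text
t 10.10 tcp [ 0.5352 -0.0858  0.1862] comp [  2.2   0.6 186.2] rot [-180.   -0.  168.] F [ 0.3 -0.  -4.5] w 0.016
tool slide total (units .1m) [ 0.011 -0.011  0.612] dist mm 61
turn total /1.5 [-0. -0.  0.]
```

View pics/s7z.png

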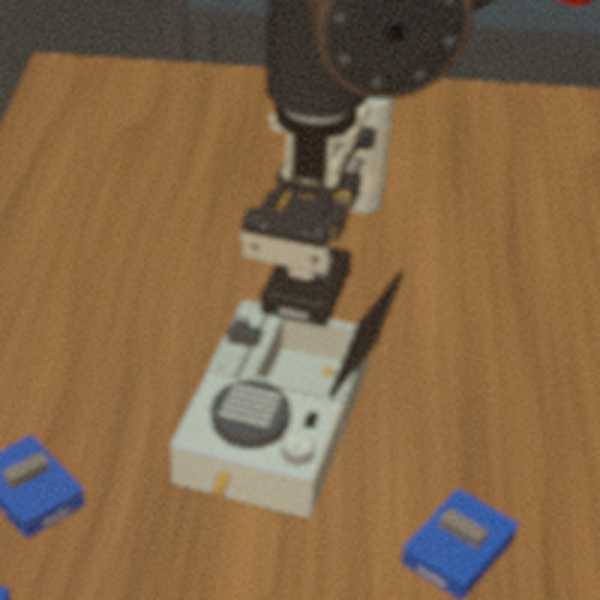

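View pics/t7.png

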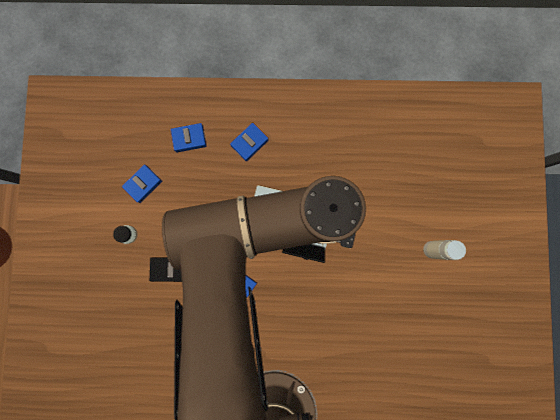

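The pack hangs over the bay (side zoom: pack at (305,290), cover to its right). Lowering it now.

Request:
apply_moves:
  slide:
    - [0.01,-0.01,0.2]
    - [0,0,0.2]
    - [0,0,0.2]
    - [0,0,0.06]
    - [0,0,0]
    - [0,0,0]
  turn:
    - [0,0,0]
    - [0,0,0]
    - [0,0,0]
    - [0,0,0]
    - [0,0,0]
    - [0,0,0]
  jaw: [1,1,1,1,1,1]

```text
time_s: 10.8
tcp_pos: [0.5346, -0.087, 0.1214]
eef_rot: [180.0, 0.1, 168.1]
contact_force: [-0.1, 0.3, -3.4]
gripper_width: 0.0157
```

Run:
```python
from h import *
st(); plan(w([1,-.5,57]),168)
c=cap('side');P=pts(c);d=(P-O)@Rz(YAW)*1000
g=(d[...,2]>95)&(d[...,2]<107)&(abs(d[...,0])<60)&(abs(d[...,1])<60)&(c['pixels'].max(-1)<75)
print('pack top pts',g.sum(), d[g].min(0),d[g].max(0))
cv2.imwrite('pics/s8z.png',cv2.resize(c['pixels'][120:260,210:370],None,fx=4.2,fy=4.2,interpolation=cv2.INTER_CUBIC))
```

```text
t 10.80 tcp [ 0.5346 -0.087   0.1214] comp [  1.7  -0.7 121.4] rot [1.800e+02 1.000e-01 1.681e+02] F [-0.1  0.3 -3.4] w 0.0157
tool slide total (units .1m) [0.008 0.002 0.644] dist mm 64
turn total /1.5 [0.    0.001 0.001]
pack top pts 269 [-59.85729539 -43.80727823  95.02307101] [ 35.54860306  57.40368219 106.44586714]
```

View pics/s8z.png

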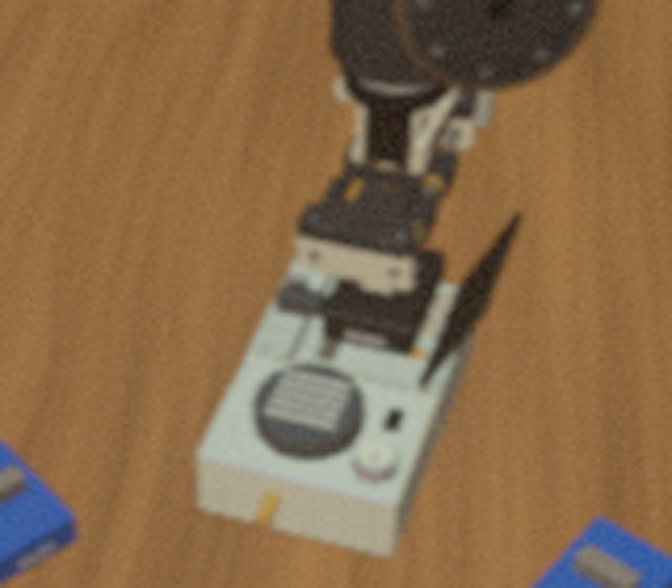

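Request:
apply_moves:
  slide:
    - [0,0,0.08]
    - [0,0,0.08]
    - [0,0,0.08]
    - [0,0,0]
  turn:
    - [0,0,0]
    - [0,0,0]
    - [0,0,0]
    - [0,0,0]
  jaw: [1,1,1,1]

```text
time_s: 11.25
tcp_pos: [0.5327, -0.0875, 0.095]
eef_rot: [-180.0, -0.1, 168.0]
contact_force: [-0.8, 0.2, -4.9]
gripper_width: 0.0157
```

Run:
```python
from h import *
st(); c=cap('side')
cv2.imwrite('pics/s9z.png',cv2.resize(c['pixels'][120:260,210:370],None,fx=4.2,fy=4.2,interpolation=cv2.INTER_CUBIC))
```

```text
t 11.25 tcp [ 0.5327 -0.0875  0.095 ] comp [ 0.1 -1.5 95. ] rot [-1.80e+02 -1.00e-01  1.68e+02] F [-0.8  0.2 -4.9] w 0.0157
```

View pics/s9z.png

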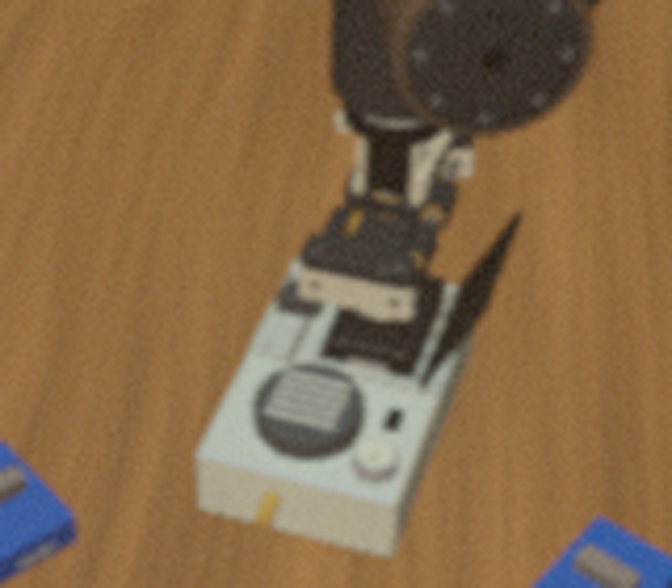

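Request:
apply_moves:
  slide:
    - [0,0.005,0.08]
    - [0,0,0.08]
    - [0,0,0.08]
    - [0,0,0.04]
    - [0,0,0.03]
    - [0,0,0]
  turn:
    - [0,0,0]
    - [0,0,0]
    - [0,0,0]
    - [0,0,0]
    - [0,0,0]
    - [0,0,0]
  jaw: [1,1,1,1,1,1]

```text
time_s: 11.9
tcp_pos: [0.5337, -0.0869, 0.0651]
eef_rot: [-180.0, -0.0, 168.0]
contact_force: [-0.0, -0.6, -5.0]
gripper_width: 0.0157
```

Request:
apply_moves:
  slide:
    - [0,0,0.03]
    - [0,0,0.03]
    - [0,0,0]
  turn:
    - [0,0,0]
    - [0,0,0]
    - [0,0,0]
  jaw: [1,1,1]

```text
time_s: 12.2
tcp_pos: [0.5337, -0.0868, 0.0592]
eef_rot: [-180.0, -0.0, 168.0]
contact_force: [-0.8, -0.1, -4.3]
gripper_width: 0.0159
```

Run:
```python
from h import *
st()
```

```text
t 12.20 tcp [ 0.5337 -0.0868  0.0592] comp [ 0.9 -0.7 59.2] rot [-180.   -0.  168.] F [-0.8 -0.1 -4.3] w 0.0159
```

Request:
apply_moves:
  slide:
    - [0,0,0.02]
    - [0,0,0]
    - [0,0,0.01]
    - [0,0,0]
  turn:
    - [0,0,0]
    - [0,0,0]
    - [0,0,0]
    - [0,0,0]
  jaw: [1,1,1,1]

```text
time_s: 12.6
tcp_pos: [0.534, -0.0868, 0.0567]
eef_rot: [180.0, 0.0, 168.0]
contact_force: [0.1, 1.2, -2.5]
gripper_width: 0.0157
```

Request:
apply_moves:
  slide:
    - [0,0,0.01]
    - [0,0,0]
  turn:
    - [0,0,0]
    - [0,0,0]
  jaw: [1,1]

```text
time_s: 12.8
tcp_pos: [0.5341, -0.0868, 0.0567]
eef_rot: [-180.0, 0.0, 168.0]
contact_force: [-4.0, 1.3, 9.0]
gripper_width: 0.0157
```

Request:
apply_moves:
  slide:
    - [0,0,0]
    - [0,0,0]
    - [0,0,0]
    - [0,0,-0.1]
    - [0,0,-0.3]
    - [0,0,-0.4]
    - [0,0,-0.4]
    - [0,0,0]
  turn:
    - [0,0,0]
    - [0,0,0]
    - [0,0,0]
    - [0,0,0]
    - [0,0,0]
    - [0,0,0]
    - [0,0,0]
    - [0,0,0]
  jaw: [0.65,0.65,0.65,0.65,0.65,0.65,1,1]

```text
time_s: 13.6
tcp_pos: [0.5373, -0.0868, 0.1821]
eef_rot: [179.9, 0.6, 168.1]
contact_force: [0.6, -0.7, 0.1]
gripper_width: 0.0198
```

Run:
```python
from h import *
st(); c=cap('side')
cv2.imwrite('pics/s10z.png',cv2.resize(c['pixels'][120:260,210:370],None,fx=4.2,fy=4.2,interpolation=cv2.INTER_CUBIC))
```

```text
t 13.60 tcp [ 0.5373 -0.0868  0.1821] comp [4.400e+00 1.000e-01 1.821e+02] rot [179.9   0.6 168.1] F [ 0.6 -0.7  0.1] w 0.0198
```

View pics/s10z.png

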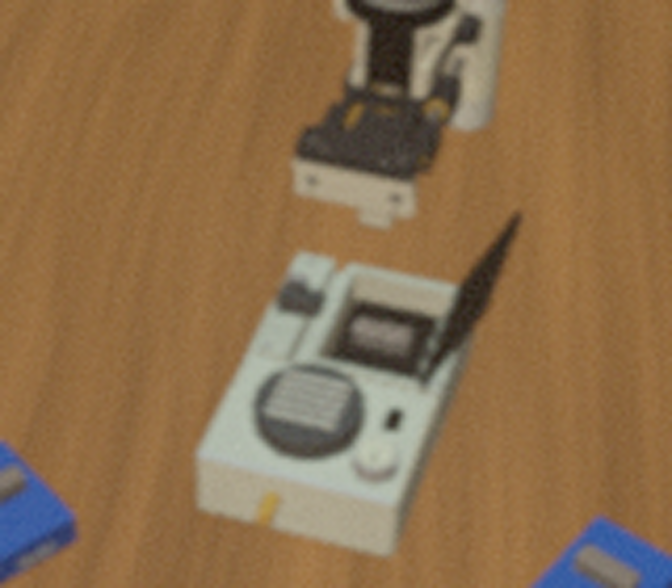

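The side zoom shows the pack in the bay with its rib at (380,335), and the cover still open. Now I'll go behind the cover, over its top.

Request:
apply_moves:
  slide:
    - [0,0,-0.25]
    - [0,0,-0.2]
    - [0.2,0,0]
    - [0.3,0,0]
    - [0.3,0,0]
    - [0.3,0,0]
    - [0.1,0,0]
    - [0,0,0]
  turn:
    - [0,0,0]
    - [0,0,0]
    - [0,0,0]
    - [0,0,0]
    - [0,0,0]
    - [0,0,0]
    - [0,0,0]
    - [0,0,0]
  jaw: [1,1,1,1,1,1,1,1]

```text
time_s: 14.45
tcp_pos: [0.4154, -0.0618, 0.2206]
eef_rot: [180.0, 0.0, 168.1]
contact_force: [0.3, 0.7, 0.1]
gripper_width: 0.0001
```

Run:
```python
from h import *
st(); plan(w([-115,0,144]),168)
for n in('top','side'):
    c=cap(n);P=pts(c);d=(P-O)@Rz(YAW)*1000
    g=(abs(d[...,0])<45)&(abs(d[...,1])<60)&(d[...,2]<50)&(d[...,2]>5)
    print(n,g.sum(),np.histogram(d[g][:,2],bins=range(5,56,5)))
    t=g&(abs(d[...,2]-38)<5)&(c['pixels'].max(-1)<70)
    if t.sum()>20:
        q=d[t]; A=np.c_[q[:,:2],np.ones(len(q))]; print('plane',np.linalg.lstsq(A,q[:,2],rcond=None)[0],cv2.minAreaRect(np.ascontiguousarray(q[:,:2],dtype=np.float32)))
c=load('side');cv2.imwrite('pics/s11z.png',cv2.resize(c['pixels'][100:260,200:380],None,fx=3.7,fy=3.7,interpolation=cv2.INTER_CUBIC))
```

```text
t 14.45 tcp [ 0.4154 -0.0618  0.2206] comp [-120.    -0.8  220.6] rot [180.    0.  168.1] F [0.3 0.7 0.1] w 0.0001
tool slide total (units .1m) [-0.05   0.007  0.766] dist mm 77
turn total /1.5 [0.    0.    0.001]
top 895 (array([ 60,  45,  11,  11,  14, 122, 522,  89,  21,   0]), array([ 5, 10, 15, 20, 25, 30, 35, 40, 45, 50, 55]))
plane [-1.43786731e-03  2.82603779e-05  3.73209952e+01] ((0.7733497619628906, -0.8637771606445312), (69.85264587402344, 94.15733337402344), 0.05911194160580635)
side 408 (array([  0,   0,   0,   0,   8,  27, 249,  69,  55,   0]), array([ 5, 10, 15, 20, 25, 30, 35, 40, 45, 50, 55]))
plane [-1.34837648e-02  6.26370454e-03  3.77287115e+01] ((-0.4744415283203125, -9.497611999511719), (63.808650970458984, 66.5820541381836), 2.0598032474517822)
```

View pics/s11z.png

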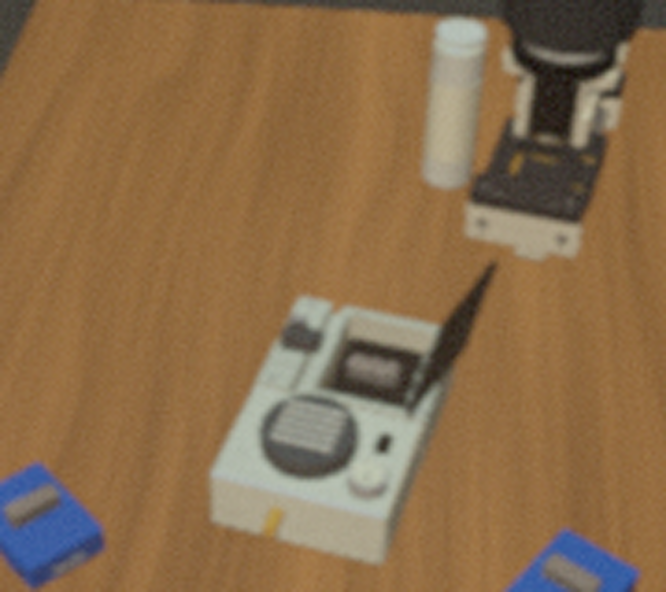

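The top face of the pack is level at 37–38 mm, and 10 + 28 = 38, so it lies flat on the floor and centred. Now I'll descend behind the cover and swing it.

Request:
apply_moves:
  slide:
    - [0,0.01,0.3]
    - [0,0,0.3]
    - [0,0,0.16]
    - [-0.1,0,0]
    - [-0.1,0,0]
    - [-0.1,0,0]
    - [-0.1,0,0]
    - [0,0,0]
  turn:
    - [0,0,0]
    - [0,0,0]
    - [0,0,0]
    - [0,0,0]
    - [0,0,0]
    - [0,0,0]
    - [0,0,0]
    - [0,0,0]
  jaw: [1,1,1,1,1,1,1,1]

```text
time_s: 15.35
tcp_pos: [0.4577, -0.0694, 0.145]
eef_rot: [180.0, 0.1, 168.0]
contact_force: [-1.9, 1.3, -0.5]
gripper_width: 0.0004
```

Run:
```python
from h import *
st(); plan(w([-57.5,0,149]),168); plan(w([-31.5,0,148.5]),168)
```

```text
t 15.35 tcp [ 0.4577 -0.0694  0.145 ] comp [-77.1   0.6 145. ] rot [1.80e+02 1.00e-01 1.68e+02] F [-1.9  1.3 -0.5] w 0.0004
tool slide total (units .1m) [-0.196 -0.006 -0.04 ] dist mm 20
turn total /1.5 [ 0.     0.001 -0.   ]
tool slide total (units .1m) [-0.456 -0.005 -0.035] dist mm 46
turn total /1.5 [ 0.     0.001 -0.   ]
```

Request:
apply_moves:
  slide:
    - [-0.1,0,-0.01]
    - [-0.1,0,-0.02]
    - [-0.1,0,0]
    - [-0.1,0,0]
    - [-0.05,0,0]
    - [0,0,0]
  turn:
    - [0,0,0]
    - [0,0,0]
    - [0,0,0]
    - [0,0,0]
    - [0,0,0]
    - [0,0,0]
  jaw: [1,1,1,1,1,1]

```text
time_s: 15.95
tcp_pos: [0.5006, -0.0787, 0.1473]
eef_rot: [-180.0, -0.0, 168.0]
contact_force: [-2.1, 1.1, 1.1]
gripper_width: 0.0002
```

Run:
```python
from h import *
st(); plan(w([-8.5,0,136]),168); plan(w([12,0,117]),168)
c=cap('side');cv2.imwrite('pics/s12z.png',cv2.resize(c['pixels'][100:260,200:380],None,fx=3.7,fy=3.7,interpolation=cv2.INTER_CUBIC))
```

```text
t 15.95 tcp [ 0.5006 -0.0787  0.1473] comp [-33.2   0.4 147.3] rot [-180.   -0.  168.] F [-2.1  1.1  1.1] w 0.0002
tool slide total (units .1m) [-0.247 -0.004  0.113] dist mm 27
turn total /1.5 [-0. -0. -0.]
tool slide total (units .1m) [-0.452 -0.004  0.303] dist mm 54
turn total /1.5 [-0. -0. -0.]
```

View pics/s12z.png

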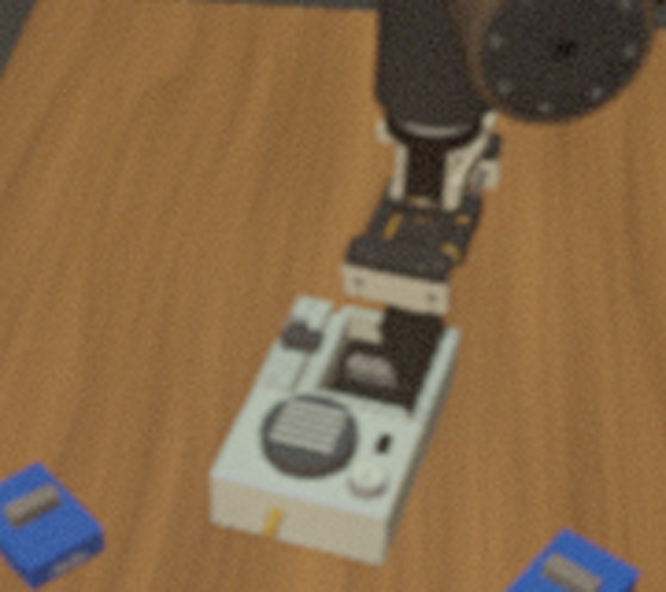

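The cover is past upright and leaning over the bay at (410,350) in the zoomed view. I'll continue along the arc.

Request:
apply_moves:
  slide:
    - [-0.08,0,0.03]
    - [-0.08,0,0.04]
    - [-0.08,0,0.05]
    - [-0.08,0,0.07]
    - [-0.07,0,0.07]
    - [-0.06,0,0.06]
    - [0,0,0]
  turn:
    - [0,0,0]
    - [0,0,0]
    - [0,0,0]
    - [0,0,0]
    - [0,0,0]
    - [0,0,0]
    - [0,0,0]
  jaw: [1,1,1,1,1,1,1]

```text
time_s: 16.7
tcp_pos: [0.5446, -0.0881, 0.1144]
eef_rot: [-180.0, -0.0, 168.0]
contact_force: [-1.6, -0.1, 1.1]
gripper_width: 0.0002
```

Run:
```python
from h import *
st(); plan(w([22,0,100]),168); plan(w([28,0,86]),168)
c=cap('side');cv2.imwrite('pics/s13z.png',cv2.resize(c['pixels'][100:260,200:380],None,fx=3.7,fy=3.7,interpolation=cv2.INTER_CUBIC))
```

```text
t 16.70 tcp [ 0.5446 -0.0881  0.1144] comp [ 11.7   0.3 114.4] rot [-180.   -0.  168.] F [-1.6 -0.1  1.1] w 0.0002
tool slide total (units .1m) [-0.103 -0.003  0.144] dist mm 18
turn total /1.5 [-0.    -0.001  0.   ]
tool slide total (units .1m) [-0.163 -0.003  0.284] dist mm 33
turn total /1.5 [-0.    -0.001  0.   ]
```

View pics/s13z.png

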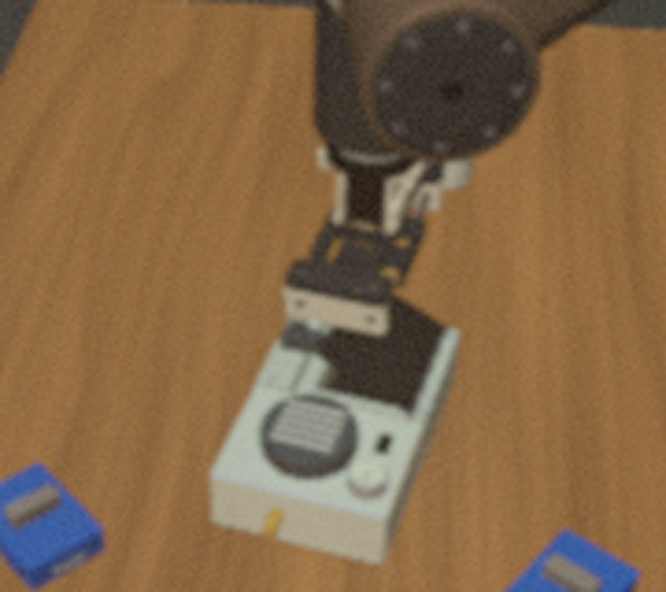

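Request:
apply_moves:
  slide:
    - [-0.05,0,0.06]
    - [-0.05,0,0.07]
    - [-0.03,0,0.06]
    - [-0.03,0,0.06]
    - [0,0,0.03]
    - [0,0,0]
  turn:
    - [0,0,0]
    - [0,0,0]
    - [0,0,0]
    - [0,0,0]
    - [0,0,0]
    - [0,0,0]
  jaw: [1,1,1,1,1,1]

```text
time_s: 17.35
tcp_pos: [0.5595, -0.0913, 0.0869]
eef_rot: [-180.0, -0.0, 168.0]
contact_force: [-1.8, 0.3, 1.3]
gripper_width: 0.0004
```

Run:
```python
from h import *
st()
```

```text
t 17.35 tcp [ 0.5595 -0.0913  0.0869] comp [27.1  0.3 86.9] rot [-180.   -0.  168.] F [-1.8  0.3  1.3] w 0.0004
```

Request:
apply_moves:
  slide:
    - [-0.02,0,0.02]
    - [0,0,0.02]
    - [0,0,0]
  turn:
    - [0,0,0]
    - [0,0,0]
    - [0,0,0]
  jaw: [1,1,1]

```text
time_s: 17.65
tcp_pos: [0.5621, -0.0916, 0.0833]
eef_rot: [180.0, 0.0, 168.0]
contact_force: [-0.2, 0.4, -0.4]
gripper_width: 0.0004
```

Request:
apply_moves:
  slide:
    - [0,0,0.02]
    - [0,0,0]
    - [0,0,0.01]
    - [0,0,0]
  turn:
    - [0,0,0]
    - [0,0,0]
    - [0,0,0]
    - [0,0,0]
  jaw: [1,1,1,1]

```text
time_s: 18.05
tcp_pos: [0.5621, -0.0916, 0.0808]
eef_rot: [180.0, 0.1, 168.0]
contact_force: [1.9, 0.2, 2.6]
gripper_width: 0.0008
```

Request:
apply_moves:
  slide:
    - [0,0,0.01]
    - [0,0,0]
    - [0,0,0]
  turn:
    - [0,0,0]
    - [0,0,0]
    - [0,0,0]
  jaw: [1,1,1]

```text
time_s: 18.35
tcp_pos: [0.5621, -0.0916, 0.0803]
eef_rot: [180.0, 0.1, 168.0]
contact_force: [0.8, -0.2, 6.2]
gripper_width: 0.0005
```

Run:
```python
from h import *
st();c=cap('side');cv2.imwrite('pics/s14z.png',cv2.resize(c['pixels'][160:220,250:330],None,fx=8,fy=8,interpolation=cv2.INTER_CUBIC))
```

```text
t 18.35 tcp [ 0.5621 -0.0916  0.0803] comp [29.7  0.6 80.3] rot [1.80e+02 1.00e-01 1.68e+02] F [ 0.8 -0.2  6.2] w 0.0005
```

View pics/s14z.png

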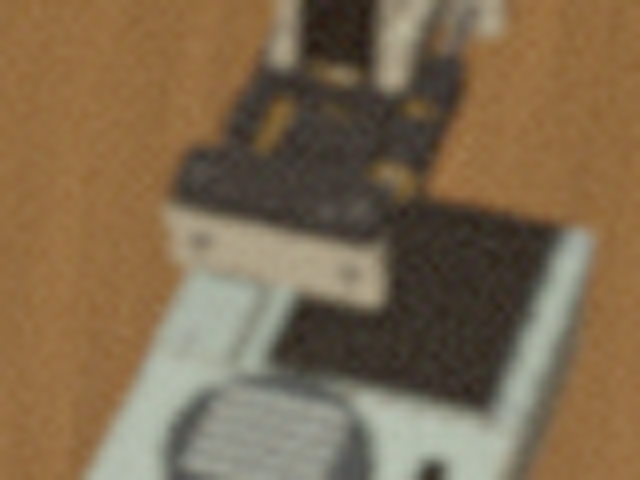

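Request:
apply_moves:
  slide:
    - [0,0,0.01]
    - [0,0,0]
    - [0,0,0]
  turn:
    - [0,0,0]
    - [0,0,0]
    - [0,0,0]
  jaw: [1,1,1]

```text
time_s: 18.7
tcp_pos: [0.5622, -0.0916, 0.0801]
eef_rot: [180.0, 0.1, 168.0]
contact_force: [-2.2, 1.8, 13.3]
gripper_width: 0.0005
```

Request:
apply_moves:
  slide:
    - [0,0,0.01]
    - [0,0,0]
    - [0,0,0]
  turn:
    - [0,0,0]
    - [0,0,0]
    - [0,0,0]
  jaw: [1,1,1]

```text
time_s: 19.0
tcp_pos: [0.5622, -0.0917, 0.0799]
eef_rot: [180.0, 0.1, 168.1]
contact_force: [-5.5, 2.1, 20.5]
gripper_width: 0.0005
```

It's at a hard stop: tips at 66 mm with 20 N. I'll lift off gently and see whether the cover stays.

Request:
apply_moves:
  slide:
    - [0,0,-0.03]
    - [0,0,-0.03]
    - [0,0,-0.05]
    - [0,0,-0.2]
    - [0,0,-0.4]
    - [0,0,-0.4]
    - [0,0,0]
    - [0,0,0]
  turn:
    - [0,0,0]
    - [0,0,0]
    - [0,0,0]
    - [0,0,0]
    - [0,0,0]
    - [0,0,0]
    - [0,0,0]
    - [0,0,0]
  jaw: [1,1,1,1,1,1,1,1]

```text
time_s: 19.8
tcp_pos: [0.5615, -0.0915, 0.1893]
eef_rot: [179.9, 0.1, 168.0]
contact_force: [-0.9, 0.3, -0.9]
gripper_width: 0.0005
```

Request:
apply_moves:
  slide:
    - [0,-0.3,-0.2]
    - [0,-0.4,0]
    - [0,-0.4,0]
    - [0,-0.4,0]
    - [0,-0.3,0]
    - [0,0,0]
  turn:
    - [0,0,0]
    - [0,0,0]
    - [0,0,0]
    - [0,0,0]
    - [0,0,0]
    - [0,0,0]
  jaw: [1,1,1,1,1,1]

```text
time_s: 20.4
tcp_pos: [0.5221, -0.2703, 0.2065]
eef_rot: [-180.0, -0.2, 167.8]
contact_force: [0.3, 0.6, 0.6]
gripper_width: 0.0001
```

Run:
```python
from h import *
st()
for n in('top','side'):
    c=cap(n,n+'15.png');P=pts(c);d=(P-O)@Rz(YAW)*1000
    g=(abs(d[...,0])<38)&(abs(d[...,1])<50)&(d[...,2]<180)&(c['depth']>0)&(c['pixels'].max(-1)<70)
    q=d[g]; print(n,len(q),np.percentile(q[:,2],[3,50,97]),np.linalg.lstsq(np.c_[q[:,:2],np.ones(len(q))],q[:,2],rcond=None)[0])
    m=(d[...,2]>78)&(d[...,2]<100)&(abs(d[...,0]-70)<30)&(abs(d[...,1])<40)
    print('thumb',m.sum(),d[m].mean(0))
    for nm,m in (('jar',(d[...,2]>.045*1000)&(np.hypot(P[...,0]-.504,P[...,1]-.45)<.05)),('can',(d[...,2]>140)&(d[...,2]<180)&(np.hypot(P[...,0]-.48,P[...,1]+.445)<.06))): print(nm,m.sum(),P[m].mean(0).round(3))
c=load('side');cv2.imwrite('pics/s15z.png',cv2.resize(c['pixels'][100:260,200:380],None,fx=3.7,fy=3.7,interpolation=cv2.INTER_CUBIC))
```

```text
t 20.40 tcp [ 0.5221 -0.2703  0.2065] comp [  27.7 -182.6  206.5] rot [-180.    -0.2  167.8] F [0.3 0.6 0.6] w 0.0001
top 14 [60.98544595 65.26421531 68.04525085] [ 6.36720808e-02 -7.81331957e-02  7.04045482e+01]
thumb 0 [nan nan nan]
jar 236 [0.504 0.446 0.059]
can 143 [ 0.465 -0.452  0.165]
side 511 [63.83110592 66.86333434 70.60822476] [2.24427323e-02 1.62575251e-03 6.69162650e+01]
thumb 37 [66.5311694   6.33122424 82.96707037]
jar 417 [0.505 0.454 0.059]
can 97 [ 0.47  -0.44   0.158]<stdin>:8: RuntimeWarning: Mean of empty slice.
  ret = um.true_divide(
```

View pics/s15z.png

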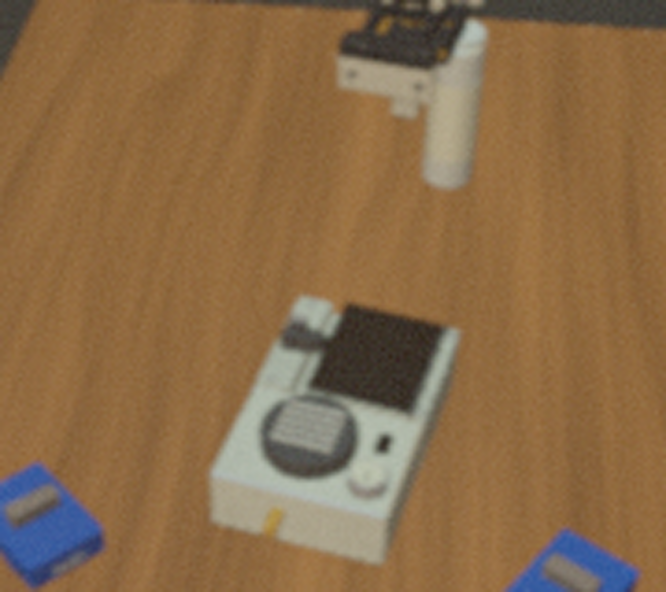

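View pics/top15.png

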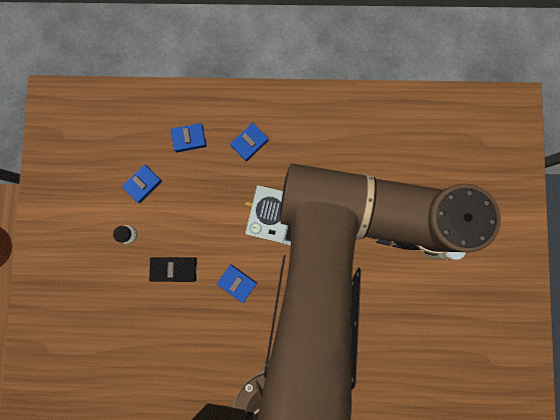

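The cover lies flat at 66–67 mm with nothing touching it, and the thumb is back at its home reading. The long pack, jar, can and blue packs look unmoved. Handing in.

Run:
```python
from h import *
print(r.close_job()); st()
```

```text
the job is handed in; nothing more can be done
None
the job is handed in; nothing more can be done
```

The job is done and handed in at about 20.5 s, well inside the 67 s limit. I slid the latch aside and the cover sprang open. I then lowered the short black pack into the bay, swung the cover over and pressed it down with up to about 20 N, to a hard stop at 66 mm.

**Last checks**
- **Pack:** before the cover was shut, its top face was level at 37–38 mm (38 mm expected on the bay floor). It was centred to about 1 mm in the top view.
- **Cover:** with the gripper withdrawn it stayed shut at about 67 mm in the side view. A fitted slope of about 0.02 rad is within the latched limit of 0.03.
- **Latch:** in the side view the thumb piece read 6.3 mm along y, against 5.5 mm before I touched it. That is a 0.8 mm difference, which I took as noise, so the latch is home. I did not feel a distinct snap in the force readings.
- **Other things:** the long pack, jar, can and blue packs look unmoved. In the last images the arm partly hid the can.

**Checks that fell short:** in the last top view the arm hid the cover and latch, so those two rest on the side camera alone. The two cameras disagreed by up to about 5 mm on the pack's sideways position, and the self-centring grip absorbed that.

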